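Sort sealed soil-core tins by weight

ROBOT

A 6-joint arm with a two-finger parallel gripper is mounted at the origin on the work surface. World frame = base frame: x ahead of the robot, y to its left, z up, the work surface at z = 0. Lengths are in mm, angles in rad, forces in N, time in s.
With the tool pointing down it reaches from about 275 to 775 mm from the base axis. Payload 14.6 kg.
Tool frame: the origin (TCP) lies on the centre line of the jaws, within the pads' length; the fingertips stand 19 mm ahead of it and the grasp point (between the pads) is the TCP (manip.nose_length is the distance from the TCP to the fingertips, in mm); z points along the fingers, x is the direction in which the jaws open and shut, and the axes are right-handed (so a half turn about z gives the same grasp; the last joint's range is limited). The gripper opens to 85 mm and grips with 20 to 120 N. Pads are 22 mm wide; open, the fingers measure 114 mm over their backs; the gripper's body (76 mm by 85 mm) begins 54 mm behind the grasp point. The pads swing forward as they close: fully open they stand 13 mm farther back than shut.
Start: joints at [1.179, 0.263, -0.048, 1.259, 0, 1.415], TCP at [123.166, 510.351, 250.278] pointing down, gripper open.
Joint ranges: [-2.65, 2.65], [-0.89, 1.7], [-1.18, 1.37], [-2.13, 2.11], [-1.35, 1.29], [-3.14, 3.14]. Speed limits (rad/s): [1.89, 1.89, 2.57, 2.79, 3.14, 3.14].

INTERFACE

Orientations are given as a rotation vector (axis times angle).
In Python, from station import manip gives the robot as it stands.
- The arm moves only by the tool play_rows, never from a script. Its argument "moves" is a list of rows, each a list of 2 entries, a list of its own where there are three numbers: the shift along the world's x, y, z in mm, then the turn, a rotation vector about the world's x, y, z in rad. A call has 1 to 12 rows; each row is the pose to reach, as a shift and turn from the pose commanded when the call began; what a row does not reach only later rows make up. A row lasts 1/10 s, in which the tool goes at most 50 mm and 8.59 degrees, less where a joint would pass 70% of its speed; a pose out of reach is approached as far as the arm can. A call with a gripper value outside its range is refused whole. "fingers" is the finger opening in mm, from 0 to 85.4, set as the call begins (left out, the last holds). The fingers move at their own pace and stop on an object; "newtons" is the grip in N (left out, the last holds). Time passes only in rows, so rows that repeat a pose let the fingers close. It gives the time, the measured TCP pose, the force and the opening at its end, in the units of the state.
- manip.state(): the state, without advancing time (a new reading comes with each control period).
- manip.capture(name): name is "scene" or "top" or "wrist"; returns a dict with "color" (384x512x3 uint8, blue, green, red), "range_z" (384x512 float32, mm along the optical axis (not along the pixel's ray), 0 where there is no reading), "camera_matrix" (3x3 intrinsics, pixels), "T" (4x4, takes a point from camera to world coordinates); the wrist camera has in their place "mount" (4x4, takes a point from camera to tool coordinates, whose origin is the TCP and whose axes are the tool frame's). Camera axes: x right, y down, z forward; pixel columns grow to the right and rows downward; lengths in mm; the calibration is good to about 2 mm. A picture is of the moment at which its call begins: read the wrist's pose just before it.
- manip.finish_job(): hands the job in, once; it reports no verdict.
The state is a dict: "clock": time; "joint_pos": joint angles; "qvel": joint speeds; "tau": joint torques, N m; "tool_pos": TCP position; "orientation": TCP orientation; "force": force on the tool from outside, world axes, zero at the start; "moment": the same for the moment, N m; "width": finger opening in mm.
Only numpy, scipy, OpenCV 4.12 (cv2) and the standard library are available. Lean on these libraries where they do the work, as an engineer would, in place of code of your own. Each camera call takes 0.05 s, during which the arm holds its last target.

TASK

The four sealed core tins look the same, but some hold a soil core and some are empty: lift each one to feel which it is, then stand the full ones upright on the floor of the green tray and the empty ones upright on the floor of the white tray. Set them down rather than dropping them, let go of them all, and leave the flask, the beaker and the wash bottle where they are.

Things in the scene. Friction and masses are not known exactly. Their poses are not given: they have to be found in the camera images.
- tin_a_mid (a point): one of four identical sealed metal tins: upright cylinder, 60 mm diameter, 110 mm tall, dark band at the lid, white paper band below. This point: its centre, 55 mm above its underside; z up along it. Full (a rigid core inside, loose by 5 mm; 0.4 to 0.65 kg in all) or empty (foam filler; 0.11 to 0.17 kg): only the weight tells. One to three of the four are full, any of them.
- tin_b_mid (a point): one of four identical sealed metal tins: upright cylinder, 60 mm diameter, 110 mm tall, dark band at the lid, white paper band below. This point: its centre, 55 mm above its underside; z up along it. Full (a rigid core inside, loose by 5 mm; 0.4 to 0.65 kg in all) or empty (foam filler; 0.11 to 0.17 kg): only the weight tells. One to three of the four are full, any of them.
- tin_c_mid (a point): one of four identical sealed metal tins: upright cylinder, 60 mm diameter, 110 mm tall, dark band at the lid, white paper band below. This point: its centre, 55 mm above its underside; z up along it. Full (a rigid core inside, loose by 5 mm; 0.4 to 0.65 kg in all) or empty (foam filler; 0.11 to 0.17 kg): only the weight tells. One to three of the four are full, any of them.
- tin_d_mid (a point): one of four identical sealed metal tins: upright cylinder, 60 mm diameter, 110 mm tall, dark band at the lid, white paper band below. This point: its centre, 55 mm above its underside; z up along it. Full (a rigid core inside, loose by 5 mm; 0.4 to 0.65 kg in all) or empty (foam filler; 0.11 to 0.17 kg): only the weight tells. One to three of the four are full, any of them.
- tray_green_in (a point): low open green tray, fixed to the table, for the full tins: 280 mm along its x, 110 mm along its y, walls 5 mm thick and 30 mm high above the table. This point is the centre of its inner floor, 5 mm above the table; x along the long side. Three tins fit upright in a row along x, 85 mm apart. It may stand on the robot's left or right.
- tray_white_in (a point): low open white tray, fixed to the table, for the empty tins: 280 mm along its x, 110 mm along its y, walls 5 mm thick and 30 mm high above the table. This point is the centre of its inner floor, 5 mm above the table; x along the long side. Three tins fit upright in a row along x, 85 mm apart. It may stand on the robot's left or right.
- flask: amber conical flask standing among the tins, 64 mm wide at the foot, narrow above, 102 mm tall; origin at its underside. A bystander.
- wash_bottle: white plastic bottle with a red cap, 58 mm diameter, 150 mm tall, beyond the tins; origin at its underside. A bystander.
- beaker: open glass beaker, 72 mm diameter, 90 mm tall, beyond the tins; origin at its underside. A bystander.

How it is judged (in metres and radians):
At the end, for the whole second after the job is handed in: Every tin stands upright (within about 7 degrees) on the floor of a tray, at rest and released; each tin in the green tray is a full one and each tin in the white tray an empty one (told by the weight it puts on the tray: over or under 2.8 N) (((x of tin_a_mid in the frame of tray_green_in between -0.115 and 0.115 m and y of tin_a_mid in the frame of tray_green_in between -0.03 and 0.03 m and z of tin_a_mid in the frame of tray_green_in below 0.062 m and angle between tin_a_mid's own z axis and vertical below 0.12 rad and linear speed of tin_a below 0.03 m/s and contact force between tin_a and the fingers below 0.2 N and contact force between tin_a and tray_green above 2.8 N) or (x of tin_a_mid in the frame of tray_white_in between -0.115 and 0.115 m and y of tin_a_mid in the frame of tray_white_in between -0.03 and 0.03 m and z of tin_a_mid in the frame of tray_white_in below 0.062 m and angle between tin_a_mid's own z axis and vertical below 0.12 rad and linear speed of tin_a below 0.03 m/s and contact force between tin_a and the fingers below 0.2 N and contact force between tin_a and tray_white between 0.5 and 2.8 N)) and ((x of tin_b_mid in the frame of tray_green_in between -0.115 and 0.115 m and y of tin_b_mid in the frame of tray_green_in between -0.03 and 0.03 m and z of tin_b_mid in the frame of tray_green_in below 0.062 m and angle between tin_b_mid's own z axis and vertical below 0.12 rad and linear speed of tin_b below 0.03 m/s and contact force between tin_b and the fingers below 0.2 N and contact force between tin_b and tray_green above 2.8 N) or (x of tin_b_mid in the frame of tray_white_in between -0.115 and 0.115 m and y of tin_b_mid in the frame of tray_white_in between -0.03 and 0.03 m and z of tin_b_mid in the frame of tray_white_in below 0.062 m and angle between tin_b_mid's own z axis and vertical below 0.12 rad and linear speed of tin_b below 0.03 m/s and contact force between tin_b and the fingers below 0.2 N and contact force between tin_b and tray_white between 0.5 and 2.8 N)) and ((x of tin_c_mid in the frame of tray_green_in between -0.115 and 0.115 m and y of tin_c_mid in the frame of tray_green_in between -0.03 and 0.03 m and z of tin_c_mid in the frame of tray_green_in below 0.062 m and angle between tin_c_mid's own z axis and vertical below 0.12 rad and linear speed of tin_c below 0.03 m/s and contact force between tin_c and the fingers below 0.2 N and contact force between tin_c and tray_green above 2.8 N) or (x of tin_c_mid in the frame of tray_white_in between -0.115 and 0.115 m and y of tin_c_mid in the frame of tray_white_in between -0.03 and 0.03 m and z of tin_c_mid in the frame of tray_white_in below 0.062 m and angle between tin_c_mid's own z axis and vertical below 0.12 rad and linear speed of tin_c below 0.03 m/s and contact force between tin_c and the fingers below 0.2 N and contact force between tin_c and tray_white between 0.5 and 2.8 N)) and ((x of tin_d_mid in the frame of tray_green_in between -0.115 and 0.115 m and y of tin_d_mid in the frame of tray_green_in between -0.03 and 0.03 m and z of tin_d_mid in the frame of tray_green_in below 0.062 m and angle between tin_d_mid's own z axis and vertical below 0.12 rad and linear speed of tin_d below 0.03 m/s and contact force between tin_d and the fingers below 0.2 N and contact force between tin_d and tray_green above 2.8 N) or (x of tin_d_mid in the frame of tray_white_in between -0.115 and 0.115 m and y of tin_d_mid in the frame of tray_white_in between -0.03 and 0.03 m and z of tin_d_mid in the frame of tray_white_in below 0.062 m and angle between tin_d_mid's own z axis and vertical below 0.12 rad and linear speed of tin_d below 0.03 m/s and contact force between tin_d and the fingers below 0.2 N and contact force between tin_d and tray_white between 0.5 and 2.8 N))); the robot touches nothing.
It fails at once if a tin is knocked over (tilted beyond 50 degrees) (angle between any of tin_a_mid, tin_b_mid, tin_c_mid, tin_d_mid's own z axis and vertical above 0.87 rad).
It fails at once if a tin is dropped (falls free of the fingers from more than about 3 cm: over 0.75 m/s) ((linear speed of tin_a above 0.75 m/s and contact force between tin_a and the fingers below 0.05 N) or (linear speed of tin_b above 0.75 m/s and contact force between tin_b and the fingers below 0.05 N) or (linear speed of tin_c above 0.75 m/s and contact force between tin_c and the fingers below 0.05 N) or (linear speed of tin_d above 0.75 m/s and contact force between tin_d and the fingers below 0.05 N)).
It fails at once if the flask, beaker or wash bottle is displaced by more than 40 mm (distance of any of flask, wash_bottle, beaker from where it was at the start of the episode above 0.04 m).
It also fails if it takes over 72 s, if anything falls off the work surface, if the arm or the gripper's body presses on something with over 40 N, if the wrist force passes 120 N, or if a joint passes its speed limit or range.

## Working session

There is one attempt and no reset: what is moved stays moved. The work goes in short steps, Python scripts to look and compute and a tool call to move; the robot and the scene stay as the last step left them, time stands still between calls to the robot, and variables do not carry over. Pictures are saved under pics/ and viewed, and the job is handed in when it is done.

Besides the shell and the picture viewer there is one more tool, called as name(argument=value, ...) on one line, values as JSON. play_rows: Moves the arm, as the interface text tells. Its arguments: {"type":"object","properties":{"moves":{"type":"array","items":{"type":"array"}},"fingers":{"type":"number"},"newtons":{"type":"number"}},"required":["moves"]}

```bash
mkdir -p pics; ls
cat > h.py <<'E'
import numpy as np, cv2
from station import manip
def snap(n,f):
    st=manip.state(); c=manip.capture(n); cv2.imwrite('pics/%s.png'%f,c['color'])
    np.savez('pics/%s.npz'%f,**c,tp=st['tool_pos'],to=st['orientation']); return c
def cloud(f):
    c=np.load('pics/%s.npz'%f); z=c['range_z']; K=c['camera_matrix']
    v,u=np.mgrid[:z.shape[0],:z.shape[1]]
    P=np.stack([(u-K[0,2])/K[0,0]*z,(v-K[1,2])/K[1,1]*z,z,np.ones_like(z)],-1)
    if 'T' in c: T=c['T']
    else:
        T=np.eye(4); T[:3,:3]=cv2.Rodrigues(np.array(c['to'],float))[0]; T[:3,3]=c['tp']; T=T@c['mount']
    W=P@T.T; W[z==0]=np.nan
    return c['color'],W[...,:3]
E
python3 - <<'E'
from h import *
print(manip.state())
snap('scene','s0');snap('top','t0')
a=cv2.imread('pics/s0.png');b=cv2.imread('pics/t0.png')
for n in('s0','t0'):
    c,W=cloud(n); print(n,np.load('pics/%s.npz'%n)['T'].round(2).tolist())
E
```

```text
pics
{'clock': 0.0, 'joint_pos': array([ 1.17870469e+00,  2.63539790e-01, -4.89135913e-02,  1.25938918e+00,
        1.38610832e-05,  1.41545895e+00]), 'qvel': array([-0.00101161, -0.00199031,  0.00056471,  0.00270991, -0.00104457,
       -0.00089105]), 'tau': array([ 4.42890421e-03, -6.37597346e+01,  3.84570229e+01,  1.36350768e-02,
        4.72546878e-05, -1.08890083e-05]), 'tool_pos': array([123.06657737, 510.12737964, 249.82490646]), 'orientation': array([ 2.46785582e+00,  1.94323116e+00, -1.44337132e-03]), 'force': array([-0.3435491 ,  0.23047219,  0.20491011]), 'moment': array([-0.00624265,  0.06994715, -0.03097129]), 'width': 85.40357173798266}
s0 [[-0.67, 0.57, -0.47, 943.17], [0.74, 0.53, -0.41, 277.71], [0.01, -0.62, -0.78, 635.7], [0.0, 0.0, 0.0, 1.0]]
t0 [[-0.02, -1.0, 0.05, 557.94], [-1.0, 0.02, 0.01, -9.33], [-0.02, -0.05, -1.0, 1006.78], [0.0, 0.0, 0.0, 1.0]]
```

View pics/t0.png

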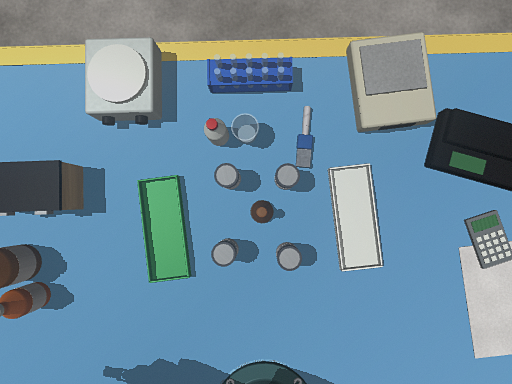

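View pics/s0.png

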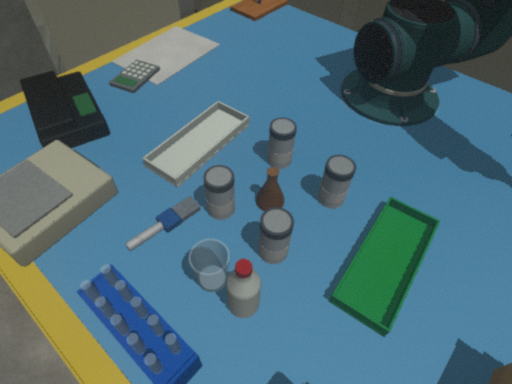

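Run:
```python
from h import *
for n in('t0','s0'):
    c,W=cloud(n); z=W[...,2]
    print(n,'table z',np.nanmedian(z[(z<15)]), np.nanpercentile(z[z<15],[5,95]))
    m=((z>60)&(z<170)).astype('uint8')
    k,l,s,ce=cv2.connectedComponentsWithStats(m)
    for i in range(1,k):
        if s[i,4]<60: continue
        q=W[l==i]; zt=np.percentile(q[:,2],95); t=q[q[:,2]>zt-8]
        (cx,cy),r=cv2.minEnclosingCircle(t[:,:2].astype('float32'))
        print(s[i],'ztop',zt.round(1),'circ',round(cx,1),round(cy,1),round(r,1),'mid bbox',((t.max(0)+t.min(0))/2).round(1),(t.max(0)-t.min(0)).round(1),'col',c[l==i].mean(0).round())
    hsv=cv2.cvtColor(c,cv2.COLOR_BGR2HSV)
    for nm,mm in(('green',(hsv[...,0]>40)&(hsv[...,0]<90)&(hsv[...,1]>60)),):
        k,l,s,ce=cv2.connectedComponentsWithStats(mm.astype('uint8')); i=1+s[1:,4].argmax()
        q=W[l==i]; q=q[np.isfinite(q).all(1)]; t=q[q[:,2]>22]; print(nm,s[i],cv2.minAreaRect(t[:,:2].astype('float32')),np.median(q[q[:,2]<12][:,2]),np.percentile(t[:,2],90))
```

```text
t0 table z 1.180431859194755 [-749.73846718    5.88738597]
[ 351   32   85   96 5700] ztop 73.6 circ 890.4 -363.0 125.5 mid bbox [ 893.  -362.9   72. ] [212.3 184.4  12.6] col [149. 157. 157.]
[  85   37   72   86 5571] ztop 105.1 circ 909.9 360.0 75.9 mid bbox [909.3 360.2 102.5] [149.9 150.3  10.9] col [185. 188. 183.]
[ 207   52   86   34 2397] ztop 117.9 circ 919.6 20.1 89.5 mid bbox [919.6  20.3 115.8] [ 53.5 173.9  11.6] col [147.  99.  74.]
[ 443  108   69   53 2400] ztop 81.1 circ 736.5 -575.7 95.9 mid bbox [ 737.4 -565.9   79. ] [132.8 169.4  11.7] col [39. 36. 32.]
[231 113  28  29 271] ztop 93.5 circ 765.0 34.4 35.5 mid bbox [765.4  34.6  90.6] [70.2 69.5 10.2] col [159. 142. 117.]
[204 118  23  24 447] ztop 152.3 circ 760.8 111.4 13.3 mid bbox [760.9 111.8 150. ] [26.2 24.3  9.7] col [113. 112. 131.]
[   0  160   73   56 3704] ztop 127.3 circ 623.3 567.7 95.4 mid bbox [618.8 567.3 124.7] [133.2 149.5  10.8] col [71. 67. 63.]
[214 163  26  25 505] ztop 114.7 circ 640.3 82.2 30.7 mid bbox [640.   81.9 111.9] [60.6 59.9  9.8] col [138. 132. 126.]
[275 163  25  26 495] ztop 1
[... 1769 characters left out ...]
.7 24.7  8.9] col [64. 72. 82.]
[ 260  207   34   42 1186] ztop 111.7 circ 639.6 84.3 31.5 mid bbox [640.   84.2 108.3] [61.4 60.9  9. ] col [102.  99.  91.]
[189 238  41  43 825] ztop 90.2 circ 764.4 35.7 36.1 mid bbox [764.1  36.3  87. ] [71.5 70.6  9.4] col [132. 119.  94.]
[ 226  258   36   49 1250] ztop 149.9 circ 760.5 113.6 13.8 mid bbox [760.9 113.4 146.9] [26.2 26.1  9.8] col [104. 106. 117.]
[  77  264  122  120 6334] ztop 115.8 circ 918.2 22.1 90.1 mid bbox [919.   22.  113.1] [ 52.  176.1  10.4] col [135.  86.  52.]
green [ 329  197  111  140 7891] ((507.22552490234375, 266.4752197265625), (279.80859375, 109.93877410888672), 6.226746559143066) 4.984228277736179 30.821989302903944
```

The top and scene cameras agree to about 2 mm. Tin centres (x, y) are about (640, 83), (636, -69), (445, 93) and (432, -69), with tops near z = 113. The green tray is centred at (507, 265). I still need the white tray.

Run:
```python
from h import *
for n in('t0','s0'):
    c,W=cloud(n); x,y,z=W[...,0],W[...,1],W[...,2]
    m=(x>330)&(x<680)&(y<-125)&(y>-360)&(z>20)&(z<40)
    k,l,s,ce=cv2.connectedComponentsWithStats(m.astype('uint8'),connectivity=8)
    i=1+s[1:,4].argmax(); q=W[l==i]; print(n,s[i],cv2.minAreaRect(q[:,:2].astype('float32')))
    f=(abs(x-520)<60)&(abs(y+243)<20); print('floor z',np.nanmedian(z[f]))
```

```text
t0 [329 163  54 109 744] ((527.546630859375, -255.89788818359375), (279.9589538574219, 110.99539947509766), 5.0768513679504395)
floor z 6.3330339298132685
s0 [143 101 107  80 960] ((526.118896484375, -254.14617919921875), (282.1873474121094, 114.01329803466797), 5.0328569412231445)
floor z 4.654806377173486
```

play_rows(moves=[[[60,-70,0],[0,0,0.12]],[[120,-150,0],[0,0,0.23]],[[200,-240,-10],[0,0,0.35]],[[322,-417,-40],[0,0,0.35]],[[322,-417,-40],[0,0,0.35]],[[322,-417,-40],[0,0,0.35]],[[322,-417,-40],[0,0,0.35]],[[322,-417,-40],[0,0,0.35]],[[322,-417,-40],[0,0,0.35]],[[322,-417,-40],[0,0,0.35]],[[322,-417,-40],[0,0,0.35]],[[322,-417,-40],[0,0,0.35]]], fingers=85, newtons=60)

```text
clock: 1.3
tool_pos: [446.9, 90.6, 209.5]
orientation: [-2.097, -2.339, 0.001]
force: [0.6, 1.1, 0.2]
width: 84.9
```

Run:
```python
from h import *
snap('wrist','w1'); st=manip.state(); print(st['tool_pos'],st['joint_pos'],st['force'])
c,W=cloud('w1'); z=W[...,2]
q=W[(z>95)&(z<125)&(abs(W[...,0]-445)<45)&(abs(W[...,1]-93)<45)]; print(len(q)); print(np.percentile(q[:,2],[5,50,95]),(q.min(0)+q.max(0))/2,cv2.minEnclosingCircle(q[:,:2].astype('float32')))
```

```text
[445.68177921  92.03390825 209.68929072] [ 2.42442573e-02  1.62765181e-01 -2.95052165e-01  1.11417683e+00
  1.01174230e-05 -8.59964622e-02] [-0.48280447 -0.77779572 -0.18376357]
5319
[109.44070966 110.96500489 112.02418968] [445.27046053  90.82934005 104.22079989] ((445.5126647949219, 90.84281158447266), 30.908794403076172)
```

View pics/w1.png

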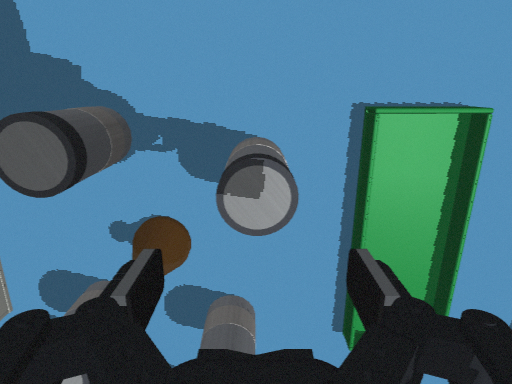

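The wrist view shows tin C's lid at pixel (258,198). It sits between the jaws, with the flask and green tray clear of them. The wrist camera puts it at (445.4, 90.8, top 111), which matches the other views. Descending and gripping.

play_rows(moves=[[[0,-1,-40],[0,0,0]],[[0,-1,-80],[0,0,0]],[[0,-1,-115],[0,0,0]],[[0,-1,-135],[0,0,0]],[[0,-1,-135],[0,0,0]],[[0,-1,-135],[0,0,0]]])

```text
clock: 1.95
tool_pos: [444.9, 92.9, 75.9]
orientation: [-2.091, -2.344, 0.0]
force: [0.8, -0.1, 0.9]
width: 85.0
```

play_rows(moves=[[[0,0,0],[0,0,0]],[[0,0,0],[0,0,0]],[[0,0,0],[0,0,0]],[[0,0,0],[0,0,0]],[[0,0,0],[0,0,0]],[[0,0,0],[0,0,0]],[[0,0,0],[0,0,0]],[[0,0,0],[0,0,0]]], fingers=40, newtons=60)

```text
clock: 2.75
tool_pos: [446.0, 92.4, 76.8]
orientation: [2.091, 2.342, 0.003]
force: [-2.4, -0.2, 13.6]
width: 59.8
```

play_rows(moves=[[[0,0,20],[0,0,0]],[[0,0,50],[0,0,0]],[[0,0,90],[0,0,0]],[[0,0,120],[0,0,0]],[[0,0,140],[0,0,0]],[[0,0,140],[0,0,0]],[[0,0,140],[0,0,0]],[[0,0,140],[0,0,0]],[[0,0,140],[0,0,0]],[[0,0,140],[0,0,0]],[[0,0,140],[0,0,0]]])

```text
clock: 3.85
tool_pos: [445.0, 92.3, 214.9]
orientation: [-2.092, -2.343, 0.001]
force: [-0.6, -0.9, -1.5]
width: 59.6
```

```bash
cat > wt.py <<'E'
from h import *
F=[]
for i in range(6):
    manip.capture('wrist'); F.append(manip.state()['force'])
print(np.mean(F,0).round(2),np.std(F,0).round(2)); s=manip.state(); print(s['clock'],s['tool_pos'].round(1),s['width'],s['moment'].round(2))
E
python3 wt.py
```

```text
[ 0.24 -0.2  -1.55] [0.28 0.38 0.49]
4.15 [445.2  92.4 215.3] 59.345518128954076 [-0.02 -0.01  0.03]
```

That reads about 1.5 N, so tin C is empty and goes in the white tray.

play_rows(moves=[[[0,-20,0],[0,0,0]],[[0,-60,0],[0,0,0]],[[0,-105,0],[0,0,0]],[[0,-150,0],[0,0,0]],[[0,-195,0],[0,0,0]],[[0,-240,0],[0,0,0]],[[0,-285,0],[0,0,0]],[[-3,-325,0],[0,0,-0.02]],[[-3,-355,0],[0,0,-0.02]],[[-3,-355,-20],[0,0,-0.02]],[[-3,-355,-60],[0,0,-0.02]],[[-3,-355,-90],[0,0,-0.02]]])

```text
clock: 5.35
tool_pos: [441.8, -262.8, 123.7]
orientation: [-2.116, -2.322, -0.0]
force: [-0.6, 0.4, -1.9]
width: 59.8
```

play_rows(moves=[[[0,0,0],[0,0,0]],[[0,0,0],[0,0,0]],[[0,0,-15],[0,0,0]],[[0,0,-28],[0,0,0]],[[0,0,-36],[0,0,0]],[[0,0,-40],[0,0,0]],[[0,0,-42],[0,0,0]],[[0,0,-43],[0,0,0]],[[0,0,-43],[0,0,0]],[[0,0,-43],[0,0,0]],[[0,0,-43],[0,0,0]]])

```text
clock: 6.45
tool_pos: [442.3, -262.8, 82.5]
orientation: [2.115, 2.322, 0.0]
force: [-0.1, 0.7, -2.0]
width: 59.6
```

play_rows(moves=[[[0,0,-1],[0,0,0]],[[0,0,-1],[0,0,0]],[[0,0,-1.5],[0,0,0]],[[0,0,-1.5],[0,0,0]]])

```text
clock: 6.85
tool_pos: [442.4, -262.8, 81.8]
orientation: [2.115, 2.322, 0.0]
force: [-3.3, 2.1, 18.0]
width: 59.6
```

Contact. Now I'll open and lift clear.

play_rows(moves=[[[0,0,0.5],[0,0,0]],[[0,0,0.5],[0,0,0]],[[0,0,0.5],[0,0,0]],[[0,0,0.5],[0,0,0]],[[0,0,0.5],[0,0,0]],[[0,0,0.5],[0,0,0]]], fingers=85)

```text
clock: 7.45
tool_pos: [442.2, -262.7, 81.2]
orientation: [-2.116, -2.322, 0.0]
force: [-0.7, 0.2, 0.6]
width: 85.2
```

play_rows(moves=[[[0,0,15],[0,0,0]],[[0,0,45],[0,0,0]],[[0,0,85],[0,0,0]],[[0,0,130],[0,0,0]],[[0,40,130],[0,0,0]],[[0,85,130],[0,0,0]],[[-5,130,130],[0,0,0]],[[-10,170,130],[0,0,0]],[[-10,194,130],[0,0,0]],[[-10,194,130],[0,0,0]],[[-10,194,90],[0,0,0]],[[-10,194,50],[0,0,0]]])

```text
clock: 8.65
tool_pos: [433.0, -69.2, 130.9]
orientation: [2.113, 2.321, 0.002]
force: [-0.1, -0.5, -1.0]
width: 84.8
```

Now over tin D (432,-69).

play_rows(moves=[[[0,0,-30],[0,0,0]],[[0,0,-48],[0,0,0]],[[0,0,-56],[0,0,0]],[[0,0,-56],[0,0,0]],[[0,0,-56],[0,0,0]]])

```text
clock: 9.15
tool_pos: [432.7, -69.0, 76.0]
orientation: [2.115, 2.322, 0.001]
force: [0.0, -0.2, 0.1]
width: 84.9
```

play_rows(moves=[[[0,0,0],[0,0,0]],[[0,0,0],[0,0,0]],[[0,0,0],[0,0,0]],[[0,0,0],[0,0,0]],[[0,0,0],[0,0,0]],[[0,0,0],[0,0,0]],[[0,0,0],[0,0,0]],[[0,0,0],[0,0,0]]], fingers=40)

```text
clock: 9.95
tool_pos: [432.9, -69.0, 76.4]
orientation: [2.114, 2.321, 0.001]
force: [-0.5, -0.8, 12.6]
width: 59.3
```

play_rows(moves=[[[0,0,20],[0,0,0]],[[0,0,50],[0,0,0]],[[0,0,90],[0,0,0]],[[0,0,120],[0,0,0]],[[0,0,140],[0,0,0]],[[0,0,140],[0,0,0]],[[0,0,140],[0,0,0]],[[0,0,140],[0,0,0]],[[0,0,140],[0,0,0]],[[0,0,140],[0,0,0]],[[0,0,140],[0,0,0]]])

```text
clock: 11.05
tool_pos: [432.0, -68.6, 214.9]
orientation: [-2.115, -2.322, 0.0]
force: [-0.3, 0.4, -1.2]
width: 59.4
```

```bash
python3 wt.py
```

```text
[ 0.07  0.26 -0.76] [0.6  0.49 0.46]
11.35 [432.2 -68.7 215.3] 59.266943257388526 [0.01 0.02 0.01]
```

About 1 N, so D is empty too. It goes in the middle white slot.

play_rows(moves=[[[10,-20,0],[0,0,0]],[[30,-60,0],[0,0,0]],[[50,-100,0],[0,0,0]],[[72,-140,0],[0,0,0]],[[88,-172,0],[0,0,0]],[[95,-186,0],[0,0,0]],[[95,-186,0],[0,0,0]],[[95,-186,-20],[0,0,0]],[[95,-186,-60],[0,0,0]],[[95,-186,-95],[0,0,0]],[[95,-186,-115],[0,0,0]],[[95,-186,-125],[0,0,0]]])

```text
clock: 12.55
tool_pos: [526.1, -253.3, 88.7]
orientation: [-2.113, -2.321, 0.0]
force: [0.3, 0.5, -0.2]
width: 59.3
```

play_rows(moves=[[[0,0,-4],[0,0,0]],[[0,0,-6.5],[0,0,0]],[[0,0,-8],[0,0,0]],[[0,0,-9],[0,0,0]],[[0,0,-9.5],[0,0,0]],[[0,0,-9.5],[0,0,0]],[[0,0,-9.5],[0,0,0]]])

```text
clock: 13.25
tool_pos: [527.5, -254.9, 81.5]
orientation: [2.115, 2.322, 0.001]
force: [-0.7, 0.7, 6.1]
width: 59.7
```

Contact at 6 N. Release, then on to tin B at (636,-69).

play_rows(moves=[[[0,0,0],[0,0,0]],[[0,0,0],[0,0,0]],[[0,0,0],[0,0,0]],[[0,0,0],[0,0,0]],[[0,0,0],[0,0,0]],[[0,0,0],[0,0,0]]], fingers=85)

```text
clock: 13.85
tool_pos: [527.1, -254.6, 80.7]
orientation: [-2.115, -2.322, 0.0]
force: [-0.6, -0.5, 0.1]
width: 85.3
```

play_rows(moves=[[[0,0,15],[0,0,0]],[[0,0,45],[0,0,0]],[[0,0,85],[0,0,0]],[[0,0,130],[0,0,0]],[[22,40,130],[0,0,0]],[[46,80,130],[0,0,0]],[[70,120,130],[0,0,0]],[[93,160,130],[0,0,0]],[[109,186,130],[0,0,0]],[[109,186,130],[0,0,0]],[[109,186,90],[0,0,0]],[[109,186,50],[0,0,0]]])

```text
clock: 15.05
tool_pos: [636.6, -68.9, 130.5]
orientation: [2.114, 2.321, 0.002]
force: [1.1, -0.7, -1.0]
width: 85.1
```

Run:
```python
from h import *
s=manip.state(); print(s['tool_pos'],s['clock'])
snap('top','t2'); c,W=cloud('t2'); z=W[...,2]
for p in((442,-262),(527,-255),(640,83)):
    q=W[(z>100)&(z<125)&(np.hypot(W[...,0]-p[0],W[...,1]-p[1])<45)]; print(len(q),cv2.minEnclosingCircle(q[:,:2].astype('float32')),np.median(q[:,2]))
```

```text
[636.64296898 -68.93013777 130.51003518] 15.05
542 ((441.9870300292969, -263.087890625), 31.07434844970703) 116.83211945325615
526 ((526.7113037109375, -255.47279357910156), 30.9423828125) 116.99450851736657
485 ((640.0728759765625, 82.19375610351562), 30.57607650756836) 111.86028881963398
```

View pics/t2.png

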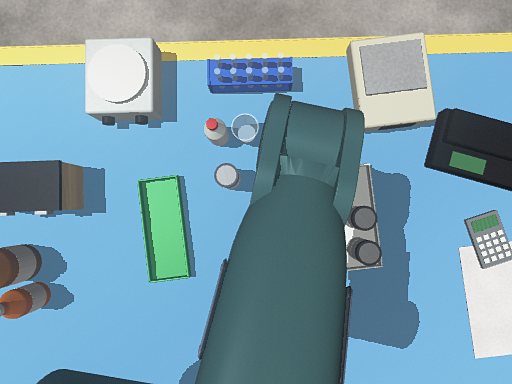

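The top view shows both placed tins upright in the white tray, at pixels (363,218) and (368,252). They measure (442,-263) and (527,-255) with lid height 117. Next is tin B.

play_rows(moves=[[[0,0,-30],[0,0,0]],[[0,0,-48],[0,0,0]],[[0,0,-55],[0,0,0]],[[0,0,-55],[0,0,0]],[[0,0,-55],[0,0,0]]])

```text
clock: 15.6
tool_pos: [636.7, -69.0, 77.1]
orientation: [2.115, 2.321, 0.001]
force: [0.1, 0.2, 0.5]
width: 84.9
```

play_rows(moves=[[[0,0,0],[0,0,0]],[[0,0,0],[0,0,0]],[[0,0,0],[0,0,0]],[[0,0,0],[0,0,0]],[[0,0,0],[0,0,0]],[[0,0,0],[0,0,0]],[[0,0,0],[0,0,0]],[[0,0,0],[0,0,0]]], fingers=40)

```text
clock: 16.4
tool_pos: [636.9, -69.2, 77.3]
orientation: [2.114, 2.32, 0.001]
force: [-1.1, -3.1, 9.2]
width: 59.8
```

play_rows(moves=[[[0,0,20],[0,0,0]],[[0,0,50],[0,0,0]],[[0,0,90],[0,0,0]],[[0,0,120],[0,0,0]],[[0,0,140],[0,0,0]],[[0,0,140],[0,0,0]],[[0,0,140],[0,0,0]],[[0,0,140],[0,0,0]],[[0,0,140],[0,0,0]],[[0,0,140],[0,0,0]],[[0,0,140],[0,0,0]]])

```text
clock: 17.5
tool_pos: [636.0, -68.6, 215.3]
orientation: [-2.115, -2.322, 0.001]
force: [-0.1, 0.3, -4.5]
width: 59.4
```

```bash
python3 wt.py
```

```text
[-0.15 -0.07 -5.21] [0.77 0.6  0.31]
17.8 [636.1 -68.6 215.8] 59.523082497415615 [-0.02  0.02  0.03]
```

5.2 N, so B is full. It goes in the far green slot.

play_rows(moves=[[[-3,20,0],[0,0,0]],[[-8,60,0],[0,0,0]],[[-14,105,0],[0,0,0]],[[-20,150,0],[0,0,0]],[[-26,195,0],[0,0,0]],[[-32,240,0],[0,0,0]],[[-38,285,0],[0,0,0.02]],[[-42,322,0],[0,0,0.02]],[[-45,343,0],[0,0,0.02]],[[-45,343,0],[0,0,0.02]],[[-45,343,-20],[0,0,0.02]],[[-45,343,-60],[0,0,0.02]]])

```text
clock: 19.0
tool_pos: [592.5, 275.0, 157.7]
orientation: [2.09, 2.342, 0.007]
force: [-0.0, 0.2, -5.6]
width: 59.3
```

play_rows(moves=[[[0,0,-35],[0,0,0]],[[0,0,-55],[0,0,0]],[[0,0,-66],[0,0,0]],[[0,0,-70],[0,0,0]],[[0,0,-72],[0,0,0]],[[0,0,-73],[0,0,0]],[[0,0,-74],[0,0,0]],[[0,0,-74],[0,0,0]],[[0,0,-74],[0,0,0]]])

```text
clock: 19.9
tool_pos: [591.5, 274.5, 82.4]
orientation: [2.092, 2.343, 0.001]
force: [0.4, -0.0, -1.8]
width: 59.3
```

play_rows(moves=[[[0,0,-0.5],[0,0,0]],[[0,0,-1],[0,0,0]],[[0,0,-1],[0,0,0]],[[0,0,-1],[0,0,0]]])

```text
clock: 20.3
tool_pos: [591.8, 274.5, 82.3]
orientation: [2.091, 2.343, 0.003]
force: [-2.2, -2.9, 10.4]
width: 59.5
```

play_rows(moves=[[[0,0,0],[0,0,0]],[[0,0,0],[0,0,0]],[[0,0,0],[0,0,0]],[[0,0,0],[0,0,0]],[[0,0,0],[0,0,0]],[[0,0,0],[0,0,0]]], fingers=85)

```text
clock: 20.9
tool_pos: [591.2, 274.3, 80.7]
orientation: [-2.092, -2.343, 0.0]
force: [-0.9, 0.4, -0.5]
width: 85.0
```

play_rows(moves=[[[0,0,15],[0,0,0]],[[0,0,45],[0,0,0]],[[0,0,85],[0,0,0]],[[0,0,130],[0,0,0]],[[10,-40,130],[0,0,-0.01]],[[20,-80,130],[0,0,-0.02]],[[31,-120,130],[0,0,-0.02]],[[42,-160,130],[0,0,-0.02]],[[49,-192,130],[0,0,-0.02]],[[49,-192,130],[0,0,-0.02]],[[49,-192,90],[0,0,-0.02]],[[49,-192,50],[0,0,-0.02]]])

```text
clock: 22.1
tool_pos: [640.7, 82.5, 130.6]
orientation: [2.115, 2.321, 0.003]
force: [-0.3, 0.0, 0.1]
width: 84.6
```

Over tin A (640,82.5).

play_rows(moves=[[[0,0,-30],[0,0,0]],[[0,0,-48],[0,0,0]],[[0,0,-55],[0,0,0]],[[0,0,-55],[0,0,0]],[[0,0,-55],[0,0,0]]])

```text
clock: 22.6
tool_pos: [640.7, 82.6, 76.8]
orientation: [2.115, 2.322, 0.001]
force: [-1.1, 0.2, 0.9]
width: 85.1
```

play_rows(moves=[[[0,0,0],[0,0,0]],[[0,0,0],[0,0,0]],[[0,0,0],[0,0,0]],[[0,0,0],[0,0,0]],[[0,0,0],[0,0,0]],[[0,0,0],[0,0,0]],[[0,0,0],[0,0,0]],[[0,0,0],[0,0,0]]], fingers=40)

```text
clock: 23.4
tool_pos: [640.8, 82.2, 77.2]
orientation: [2.115, 2.321, 0.002]
force: [-1.1, -2.0, 7.5]
width: 59.6
```

play_rows(moves=[[[0,0,20],[0,0,0]],[[0,0,50],[0,0,0]],[[0,0,90],[0,0,0]],[[0,0,120],[0,0,0]],[[0,0,140],[0,0,0]],[[0,0,140],[0,0,0]],[[0,0,140],[0,0,0]],[[0,0,140],[0,0,0]],[[0,0,140],[0,0,0]],[[0,0,140],[0,0,0]],[[0,0,140],[0,0,0]]])

```text
clock: 24.5
tool_pos: [640.0, 82.4, 215.3]
orientation: [-2.115, -2.322, 0.001]
force: [-1.1, 1.3, -5.4]
width: 59.5
```

```bash
python3 wt.py
```

```text
[-0.34 -0.2  -4.7 ] [0.24 0.58 0.7 ]
24.8 [640.2  82.4 215.8] 59.32592850320396 [-0.01 -0.1  -0.01]
```

4.7 N, so A is full. It goes in the near green slot (422,256).

play_rows(moves=[[[-16,12,0],[0,0,0]],[[-45,36,0],[0,0,0]],[[-80,64,0],[0,0,0]],[[-115,92,0],[0,0,0]],[[-150,120,0],[0,0,0]],[[-185,148,0],[0,0,0]],[[-208,166,0],[0,0,0.02]],[[-218,174,0],[0,0,0.02]],[[-218,174,0],[0,0,0.02]],[[-218,174,0],[0,0,0.02]],[[-218,174,-20],[0,0,0.02]],[[-218,174,-60],[0,0,0.02]]])

```text
clock: 26.0
tool_pos: [425.0, 256.3, 156.9]
orientation: [2.092, 2.34, 0.007]
force: [1.1, 2.0, -5.3]
width: 59.5
```

play_rows(moves=[[[0,0,-35],[0,0,0]],[[0,0,-55],[0,0,0]],[[0,0,-66],[0,0,0]],[[0,0,-70],[0,0,0]],[[0,0,-72],[0,0,0]],[[0,0,-73],[0,0,0]],[[0,0,-74],[0,0,0]],[[0,0,-74.5],[0,0,0]],[[0,0,-74.5],[0,0,0]],[[0,0,-74.5],[0,0,0]]])

```text
clock: 27.0
tool_pos: [422.8, 256.5, 82.2]
orientation: [2.092, 2.343, 0.002]
force: [-1.3, -1.7, 6.4]
width: 59.6
```

play_rows(moves=[[[0,0,0],[0,0,0]],[[0,0,0],[0,0,0]],[[0,0,0],[0,0,0]],[[0,0,0],[0,0,0]],[[0,0,0],[0,0,0]],[[0,0,0],[0,0,0]]], fingers=85)

```text
clock: 27.6
tool_pos: [422.1, 256.4, 81.3]
orientation: [-2.092, -2.344, 0.0]
force: [-0.0, 0.5, -0.1]
width: 84.8
```

play_rows(moves=[[[0,0,15],[0,0,0]],[[0,0,45],[0,0,0]],[[0,0,85],[0,0,0]],[[0,0,130],[0,0,0]],[[0,-40,140],[0,0,0]],[[0,-85,150],[0,0,0]],[[0,-130,150],[0,0,0]],[[-30,-170,150],[0,0,0]],[[-60,-210,150],[0,0,0]],[[-80,-250,150],[0,0,0]],[[-80,-250,150],[0,0,0]],[[-80,-250,150],[0,0,0]]])

```text
clock: 28.8
tool_pos: [342.1, 5.7, 231.5]
orientation: [2.095, 2.34, 0.001]
force: [0.0, 0.2, 0.6]
width: 84.8
```

Run:
```python
from h import *
print(manip.state()['tool_pos'],manip.state()['force'])
snap('top','t3');snap('scene','s3')
G=((507,265.5),6.3);Wt=((527,-255),5.05)
for n in('t3','s3'):
  c,W=cloud(n); z=W[...,2]
  for p,(o,a) in(((442,-262),Wt),((527,-255),Wt),((422,256),G),((591,274),G)):
    q=W[(z>105)&(z<125)&(np.hypot(W[...,0]-p[0],W[...,1]-p[1])<45)]
    if len(q)<50: print(n,p,'hidden');continue
    (x,y),r=cv2.minEnclosingCircle(q[:,:2].astype('float32')); a=np.radians(a); dx,dy=x-o[0],y-o[1]
    print(n,(round(x),round(y)),'tray xy',round(dx*np.cos(a)+dy*np.sin(a),1),round(dy*np.cos(a)-dx*np.sin(a),1),'z 5/50/95',np.percentile(q[:,2],[5,50,95]).round(1))
  for nm,p,zz in(('flask',(546,-3),95),('beaker',(764,35),80),('bottle',(761,112),140)):
    q=W[(z>zz)&(z<zz+20)&(np.hypot(W[...,0]-p[0],W[...,1]-p[1])<60)]
    if len(q): print(nm,(q[:,:2].max(0)+q[:,:2].min(0))/2)
```

```text
[342.12571747   5.66479054 231.52038122] [0.00584059 0.1959843  0.58021618]
t3 (442, -263) tray xy -85.4 -0.3 z 5/50/95 [113.2 117.1 119.7]
t3 (527, -256) tray xy -0.0 -0.8 z 5/50/95 [113.8 116.9 119.7]
t3 (423, 256) tray xy -84.5 0.1 z 5/50/95 [113.1 116.7 119.2]
t3 (591, 274) tray xy 84.8 -1.2 z 5/50/95 [113.4 116.8 119.3]
flask [547.29855822  -3.33148915]
beaker [765.45451398  45.82449196]
bottle [761.00002931 111.35828919]
s3 (438, -260) tray xy -88.8 2.3 z 5/50/95 [107.5 115.  116.8]
s3 (526, -253) tray xy -0.6 2.4 z 5/50/95 [107.4 115.  116.9]
s3 (422, 258) tray xy -85.3 2.1 z 5/50/95 [108.1 115.4 117.2]
s3 (591, 276) tray xy 84.9 1.3 z 5/50/95 [109.4 115.4 117. ]
flask [545.85515373  -2.21344447]
beaker [764.35965261  46.8575997 ]
bottle [760.9370957  113.51965304]
```

View pics/s3.png

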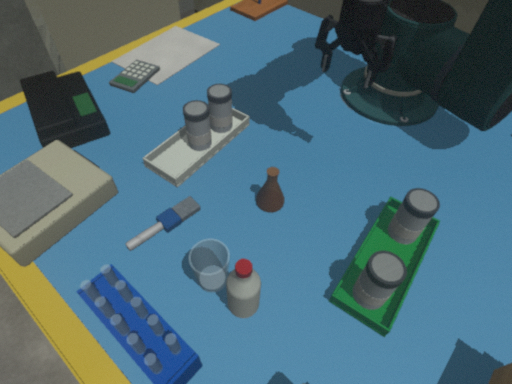

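The scene view shows two tins upright in the white tray, at (197,125) and (219,108), and two in the green, at (413,215) and (379,280). The flask, beaker and bottle are at their original pixels. The beaker's y reading of 46 came from a search window that also caught the bottle.

```bash
python3 -c "
from h import *
a=cv2.imread('pics/s0.png')[235:320,185:265].astype(int);b=cv2.imread('pics/s3.png')[235:320,185:265].astype(int);print(abs(a-b).mean())
print(manip.finish_job())"
```

```text
5.674558823529412
the job is handed in; nothing more can be done
None
```

I lifted and weighed all four tins, sorted them, and handed the job in at about 29 s of the 72 s allowed.

| Tin (my label, start x, y) | Weight felt | Result | Placed in |
|---|---|---|---|
| C (445, 92) | 1.5 N | empty | white tray, near slot |
| D (432, -69) | 0.8 N | empty | white tray, middle slot |
| B (636, -69) | 5.2 N | full | green tray, far slot |
| A (640, 83) | 4.7 N | full | green tray, near slot |

The letters are my own; I could not tell which tin is which of `tin_a` to `tin_d`.

**Placing:** Each tin was lowered until the wrist felt contact with the tray floor (6 to 18 N), then released and cleared straight up.

**Last checks:** The top camera puts every tin within about 1 mm of its planned slot. Lids are at z ≈ 117, as expected for a tin standing on the tray floor. The gripper is open and clear of everything.

**Disagreements:**
- The scene camera differs from the top camera by up to about 3.5 mm, mostly calibration and partial hiding. This is well inside the tolerances.
- D's reading is below the 1.1 N minimum for an empty tin; readings scattered by about 0.5 N. It is still clearly empty.
- My script showed the beaker 11 mm off in y, because its search window also caught the bottle. Before-and-after pictures show the beaker and bottle in the same place. The flask and bottle measured within about 1 mm of their start.

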